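Lock the porcelain case and take the key back out

TASK

Take the key with the yellow rectangular grip from its stand, push it fully home in the lock on the black case, and turn it clockwise until you feel the bolt come up firmly against the keeper, holding it there for a moment. Then turn it back to where it went in, draw it out and stand it back in its own hole in the key stand. Work gently: do not force the key or the bolt, move the bolt only with the key, and leave the other key and the porcelain where they are.

Things in the scene. Friction and masses are not known exactly. Their poses are not given: they have to be found in the camera images.
- key_bow (a point): Centre of the grip of the key to use: an upright yellow rectangular plate, 6 mm thick along the key's x, 26 mm wide along y, 30 mm tall, with a dark eyelet. z points up the key; a half turn about z makes no difference. Below the grip: a round stem 8 mm thick, 12 mm long, then a brass collar whose underside is 30 mm below this point. Stands loosely in a hole of the stand, on its collar.
- key_collar (a point): Centre of the underside of that key's collar (28 mm diameter, 3 mm thick), on the key's axis. Lies on the lock's face when the key is fully home, and on the stand's top in the stand. Below it: a round neck (4.8 mm diameter, 8 mm long), then a flat steel bit, 5 mm thick along x, 16 mm wide along y, 10 mm tall.
- key: The whole key with the yellow grip, 63 mm long, about 60 g; origin at the centre of the lower end of its bit, 18 mm below the collar's underside and 48 mm below the grip's centre; axes as the key's.
- stand: Wooden key stand, 60 x 150 x 40 mm (x, y, z), fixed; origin at the centre of its underside. Two round holes of 21 mm diameter, 30 mm deep, at y = +37 and -37 mm, each holding one key; which key is in which hole varies. Fixed to the table.
- spare_bow (a point): Centre of the grip of the other key, a round blue disc 30 mm across and 6 mm thick; otherwise like the yellow key. Not to be used.
- spare: The other key (blue round grip), standing in the stand; origin at the lower end of its bit. Leave it.
- case: Black transport case with steel corners, 200 x 270 x 60 mm (x, y, z), fixed to the table; origin at the centre of its underside, lid top 60 mm above. On the lid stand the square steel lock housing (64 x 64 mm, 24 mm high), the bolt and the keeper.
- lock: The fixed lock housing, 64 x 64 x 24 mm; origin on the lock's axis at the lid, axes as the case's. Its top is a steel plate 6 mm thick with the keyway.
- lock_face (a point): Centre of the keyway on the top face of the lock housing (84 mm above the table), in a ring of brass marks; axes as the case's. The keyway is a slot 7.4 mm along x by 18.4 mm along y, with a 1 mm chamfer, through the 6 mm top plate; the key's bit enters only with its 16 mm width along the slot's y (either way round), and goes 18 mm deep until the collar lies on the face.
- plug (a joint): Turn of the hidden plug below the keyway, rad: 0 = in line with the keyway (solid stop; only here the key goes in or out, else its bit is caught under the plate), growing clockwise from above, to 1.5. The bit has 0.1 to 0.2 rad of play in it. Light friction (0.02 N m), stays where left. A hidden pin on it pushes the bolt to the keeper, 11 to 16 mm per rad; turned back, it leaves the bolt there.
- bolt: Aluminium sliding bolt, 11.5 x 84 x 10 mm, on the case's lid, coming out of the lock housing's -y side; origin at the centre of the orange tip face that looks to the keeper, axes as the case's. It slides to the case's -y against about 2 N of friction and stays where left; at the start it may be up to 2 mm out.
- keeper: Fixed steel block on the lid, 34 x 22 x 20 mm, with an orange face; origin at the centre of the face that the bolt meets, axes as the case's. It stands 7 to 15 mm from the bolt's tip at the start, so they meet at 0.7 to 1.3 rad of key turn. Both are solid: the moment on the key is about 0.05 N m before they meet, then rises steeply (10 N on the keeper adds about 0.15 N m). Press with 4 to 20 N.
- bottle_vase: White and blue bottle vase, 104 mm across, 178 mm tall; origin at the centre of its underside. Leave it alone.
- teal_jar: Teal vase, 96 mm across, 142 mm tall; origin at the centre of its underside. Leave it alone.
- ginger_jar: White and red lidded jar, 84 mm across, 118 mm tall; origin at the centre of its underside. Leave it alone.
- square_vase: Square blue and white vase, 60 x 60 x 170 mm; origin at the centre of its underside. Leave it alone.
- tea_cup: White tea cup, 66 mm across, 45 mm tall, standing on the case's lid; origin at the centre of its underside. Leave it alone.
- tea_bowl: Blue tea bowl, 90 mm across, 45 mm tall; origin at the centre of its underside. Leave it alone.

How it is judged:
By the outcome, as a careful person would: the job done as asked, in the order asked, and still so for the second after the job is handed in, with the robot touching nothing.
It also fails if it takes over 72 s, if anything falls off the work surface, if the arm or the gripper's body presses on something with over 40 N, if the wrist force passes 120 N, or if a joint passes its speed limit or range.

ROBOT

A 6-joint arm with a two-finger parallel gripper is mounted at the origin on the work surface. World frame = base frame: x ahead of the robot, y to its left, z up, the work surface at z = 0. Lengths are in m, angles in rad, forces in N, time in s.
With the tool pointing down it reaches from about 0.275 to 0.85 m from the base axis. Payload 5.2 kg.
Tool frame: the origin (TCP) lies midway between the tips of the shut fingers; the grasp point (between the pads) lies 19 mm behind it (r.grasp_offset is the distance from the TCP to the grasp point, in m); z points along the fingers, y is the line along which they close (so a half turn about z gives the same grasp; the last joint's range is limited). The gripper opens to 85 mm and grips with 20 to 120 N. Pads are 22 mm wide; open, the fingers measure 114 mm over their backs; the gripper's body (76 mm by 85 mm) begins 54 mm behind the grasp point. The pads swing forward as they close: fully open they stand 13 mm farther back than shut.
Start: joints at [0.923, 0.259, 1.535, -0, 1.348, -0.203], TCP at [0.237, 0.496, 0.231] pointing down, gripper open.
Joint ranges: [-3.14, 3.14], [-0.91, 2.08], [0.19, 2.58], [-1.22, 4.36], [0.22, 2.71], [-3.12, 3.12]. Speed limits (rad/s): [2.57, 2.57, 3.14, 3.14, 3.14, 3.14].

INTERFACE

Orientations are given as a 3x3 rotation matrix whose columns are the frame's x, y, z axes.
In Python, from workcell import r gives the robot as it stands.
- The arm moves only by the shell command python3 -m inch 'ROWS' [FORCE]. ROWS is JSON, a list of rows, each an object of numbers: "wx", "wy", "wz": the turn, a rotation vector about the tool's x, y, z in degrees; "tx", "ty", "tz": the shift along the tool's x, y, z in mm; "grip": the opening, from 0 (shut) to 1 (fully open). In form: [{"wx": .., "wy": .., "wz": .., "tx": .., "ty": .., "tz": .., "grip": ..}, ...]. A call has 1 to 8 rows; each row shifts and turns the commanded pose from where the row before left it, along the tool's axes as they then stand; what a row does not reach is not made up. A row lasts 1/12 s, in which the tool goes at most 41.7 mm and 7.16 degrees, less where a joint would pass 70% of its speed; a pose out of reach is approached as far as the arm can. A call is refused whole if a number of a shift passes 41.7 or a number of a turn 7.16, either way. A call with a gripper value outside its range is refused whole. The fingers move at their own pace and stop on an object; FORCE is the grip in N (left out, the last holds). Time passes only in rows, so rows that do not move let the fingers close. It gives the time, the measured TCP pose, the force, the opening and the grip force at its end, in the units of the state.
- r.state(): the state, without advancing time (a new reading comes with each control period).
- r.snapshot(name): name is "scene" or "side" or "wrist"; returns a dict with "color" (400x640x3 uint8, red, green, blue), "z_map" (400x640 float32, m along the optical axis (not along the pixel's ray), 0 where there is no reading), "fx", "fy", "cx", "cy" (pixels), "T" (4x4, takes a point from camera to world coordinates). Camera axes: x right, y down, z forward; pixel columns grow to the right and rows downward; lengths in m; the calibration is good to about 2 mm. A picture is of the moment at which its call begins.
- r.finish_job(): hands the job in; it is judged then, once.
The state is a dict: "clock": time; "qpos": joint angles; "qd": joint speeds; "joint_efforts": joint torques, N m; "position": TCP position; "tcp_rot": TCP orientation; "contact_force": force on the tool from outside, world axes, zero at the start; "moment": the same for the moment, N m; "gripper_width": opening from 0.0 (shut) to 1.0 (fully open); "finger_force": force on a finger pad.
Only numpy, scipy, OpenCV 4.12 (cv2) and the standard library are available. Lean on these libraries where they do the work, as an engineer would, in place of code of your own. Each camera call takes 0.05 s, during which the arm holds its last target. There are 200 camera calls.

## Working session

There is one attempt and no reset: what is moved stays moved. The work goes in short steps, Python scripts to look and compute and a shell command to move; the robot and the scene stay as the last step left them, time stands still between calls to the robot, and variables do not carry over. Pictures are saved under pics/ and viewed, at most 10 in all, crops included, and the job is handed in when it is done.

```bash
ls; mkdir -p pics; cat > h.py <<'E'
import numpy as np, cv2
from workcell import r
def snap(n):
    s=r.snapshot(n); np.savez(f'{n}.npz',**s); return s
def save(s,name): cv2.imwrite(f'pics/{name}.png',cv2.cvtColor(s['color'],cv2.COLOR_RGB2BGR))
def pts(s):
    v,u=np.mgrid[:400,:640]; z=s['z_map']
    P=np.stack([(u-s['cx'])/s['fx']*z,(v-s['cy'])/s['fy']*z,z],-1)
    return P@s['T'][:3,:3].T+s['T'][:3,3]
def ray(s,u,v,h):
    d=s['T'][:3,:3]@np.array([(u-s['cx'])/s['fx'],(v-s['cy'])/s['fy'],1]); o=s['T'][:3,3]
    return o+d*(h-o[2])/d[2]
E
python3 - <<'E'
from h import *
a=snap('scene');save(a,'scene');b=snap('side');save(b,'side');c=snap('wrist');save(c,'wrist')
for s in (a,b,c): print(s['T'].round(3).tolist(),s['fx'])
print(r.state()); print(r.grasp_offset)
E
```

```text
pics
[[0.778, 0.478, -0.407, 1.114], [0.628, -0.589, 0.509, -0.797], [0.003, -0.652, -0.759, 1.106], [0.0, 0.0, 0.0, 1.0]] 484.1172351899139
[[0.901, -0.282, 0.329, 0.226], [-0.433, -0.604, 0.669, -0.87], [0.01, -0.745, -0.667, 0.834], [0.0, 0.0, 0.0, 1.0]] 473.8874560502393
[[0.43, 0.867, 0.253, 0.172], [0.903, -0.412, -0.122, 0.528], [-0.002, 0.281, -0.96, 0.374], [0.0, 0.0, 0.0, 1.0]] 298.6560830666708
{'clock': 0.15, 'qpos': array([ 9.23207410e-01,  2.59168446e-01,  1.53581699e+00, -5.91602219e-06,
        1.34802104e+00, -2.02807257e-01]), 'qd': array([-7.30460187e-04, -2.22035294e-03, -3.19564189e-03, -9.29769608e-05,
       -1.16634159e-03,  4.42821720e-04]), 'joint_efforts': array([ 1.66110582e-03, -4.46383810e+01, -2.90821356e+01, -4.47555049e-04,
        8.16991698e-03, -7.40936844e-05]), 'position': array([0.23637897, 0.49616616, 0.23067543]), 'tcp_rot': array([[-9.02705076e-01,  4.30259022e-01, -8.48304140e-04],
       [ 4.30259768e-01,  9.02704410e-01, -1.13105617e-03],
       [ 2.79120769e-04, -1.38600128e-03, -9.99999001e-01]]), 'contact_force': array([-0.13324549,  0.07798267,  0.79291113]), 'moment': array([0.033516  , 0.01037222, 0.07563511]), 'finger_force': 0.0, 'gripper_width': 1.0026183412856757}
0.0187
```

```bash
sleep 1
```

```text
(no output)
```

View pics/scene.png

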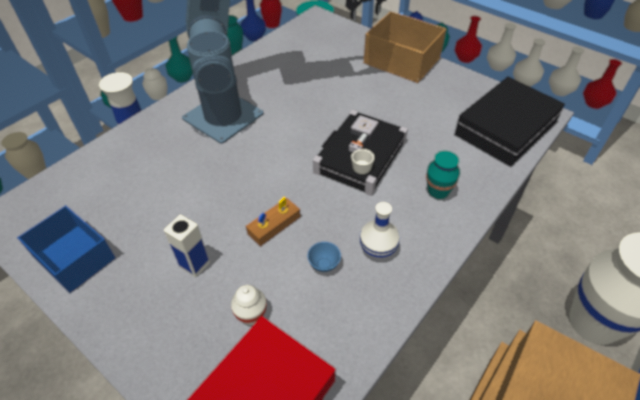

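View pics/side.png

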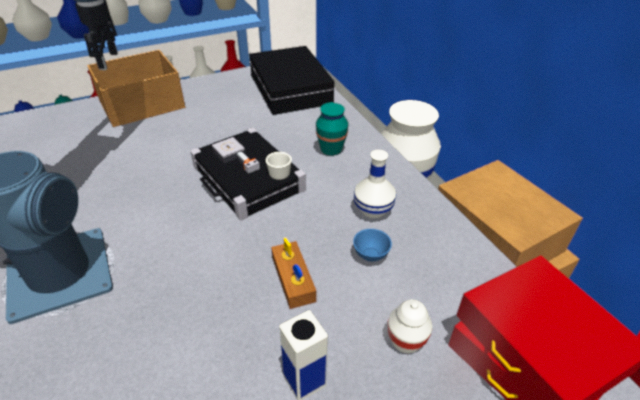

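The scene shows the yellow key at (283,205), the stand at about (273,222), the case at (362,150), its lock at (363,126) and the cup at (362,160). In the side view the yellow key is at (288,248) and the lock at (228,148).

```bash
python3 - <<'E'
from h import *
for n,kb,lb in (('scene',(240,190,310,250),(340,105,390,145)),('side',(265,230,320,310),(205,130,265,178))):
    s=dict(np.load(n+'.npz')); P=pts(s); hsv=cv2.cvtColor(s['color'],cv2.COLOR_RGB2HSV)
    H,S,V=[hsv[...,i].astype(int) for i in range(3)]
    def box(b): m=np.zeros(H.shape,bool); m[b[1]:b[3],b[0]:b[2]]=1; return m&(s['z_map']>0)
    k=box(kb)
    y=k&(H>22)&(H<35)&(S>150)&(V>120); bl=k&(H>105)&(H<130)&(S>120)
    st=k&(abs(P[...,2]-.04)<.005)
    for nm,m in (('yel',y&(P[...,2]>.05)),('blue',bl&(P[...,2]>.05))):
        p=P[m]; vv,uu=np.nonzero(m); print(n,nm,m.sum(),uu.mean().round(1),vv.mean().round(1),p.mean(0).round(4),p.min(0).round(3),p.max(0).round(3), 'ray@z.07',ray(s,uu.mean(),vv.mean(),.07).round(4))
    p=P[st][:,:2].astype(np.float32); print('stand',cv2.minAreaRect(p),len(p))
    l=box(lb)&(abs(P[...,2]-.084)<.006)
    p=P[l][:,:2].astype(np.float32); print('lock',cv2.minAreaRect(p),p.mean(0),len(p))
    c=(abs(P[...,2]-.06)<.006)&(P[...,0]>.3)&(P[...,1]<.2)&(V<80)
    cc,lab,stt,cen=cv2.connectedComponentsWithStats(c.astype(np.uint8)); 
    for i in range(1,cc):
        if stt[i,4]>300: print('case',cv2.minAreaRect(P[lab==i][:,:2].astype(np.float32)),stt[i])
E
```

```text
scene yel 50 281.9 202.8 [ 0.4765 -0.2047  0.0743] [ 0.472 -0.217  0.058] [ 0.48  -0.191  0.088] ray@z.07 [ 0.4739 -0.2023  0.07  ]
scene blue 30 261.3 217.2 [ 0.4689 -0.2787  0.0768] [ 0.466 -0.286  0.064] [ 0.473 -0.27   0.089] ray@z.07 [ 0.4647 -0.2753  0.07  ]
stand ((0.5295471549034119, -0.246097594499588), (0.15298710763454437, 0.18181192874908447), 83.0386962890625) 788
lock ((0.4738885760307312, 0.16644173860549927), (0.06442508101463318, 0.13629783689975739), 12.623016357421875) [0.46853364 0.19121999] 296
case ((0.5039684772491455, 0.110837921500206), (0.20033122599124908, 0.21546173095703125), 10.820761680603027) [ 319  120   77   61 1896]
side yel 73 287.2 246.3 [ 0.4709 -0.2078  0.0755] [ 0.468 -0.217  0.057] [ 0.475 -0.19   0.086] ray@z.07 [ 0.4727 -0.2029  0.07  ]
side blue 67 297.3 270.9 [ 0.4632 -0.2806  0.0758] [ 0.459 -0.29   0.06 ] [ 0.468 -0.268  0.084] ray@z.07 [ 0.465  -0.2761  0.07  ]
stand ((0.4676569402217865, -0.23981893062591553), (0.1532101333141327, 0.060638997703790665), 83.022705078125) 1328
lock ((0.469391405582428, 0.16051580011844635), (0.06633135676383972, 0.143770232796669), 10.9198579788208) [0.46624506 0.1826911 ] 406
case ((0.49833375215530396, 0.11027701199054718), (0.20040911436080933, 0.213180810213089), 10.033048629760742) [ 200  143   98   58 2444]
```

```bash
python3 -m inch '[{"tx":-20,"ty":-10},{"tx":-30,"ty":-15},{"tx":-30,"ty":-15},{"tx":-30,"ty":-15},{"tx":-30,"ty":-15},{"tx":-30,"ty":-15},{"tx":-30,"ty":-15},{"tx":-30,"ty":-15}]' && python3 -m inch '[{"tx":-30,"ty":-15},{"tx":-30,"ty":-15},{"tx":-30,"ty":-10},{"tx":-18,"ty":-2,"wz":3},{"wz":6.5},{"wz":6.5},{"wz":6.5},{"wz":6.5}]' && python3 -m inch '[{"wz":6.5},{"wz":6.5},{"wz":6.5},{"wz":5},{}]'
python3 - <<'E'
from h import *
s=snap('wrist'); save(s,'w1'); t=r.state(); print(t['position'],t['tcp_rot'].round(3).tolist(),t['qpos'].round(2),t['clock'])
E
```

```text
[0.23644128 0.49625646 0.2307881 ] [[-0.903, 0.43, -0.001], [0.43, 0.903, -0.001], [0.0, -0.001, -1.0]] [ 0.92  0.26  1.54  0.    1.35 -0.2 ] 0.2invalid input at $[0]: expected keys wx, wy, wz, tx, ty, tz, grip
```

View pics/w1.png

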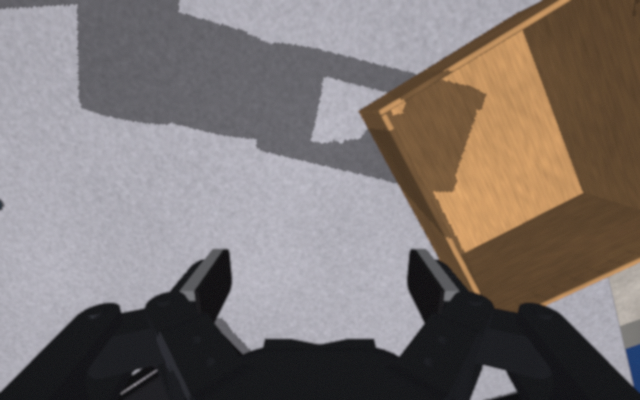

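The call was refused because every row needs all seven keys, so the arm hasn't moved. The picture shows only the wooden box at (480,150) and the fingers at the bottom.

```bash
python3 -m inch '[{"wx":0,"wy":0,"wz":0,"tx":-20,"ty":-10,"tz":0,"grip":1},{"wx":0,"wy":0,"wz":0,"tx":-30,"ty":-15,"tz":0,"grip":1},{"wx":0,"wy":0,"wz":0,"tx":-30,"ty":-15,"tz":0,"grip":1},{"wx":0,"wy":0,"wz":0,"tx":-30,"ty":-15,"tz":0,"grip":1},{"wx":0,"wy":0,"wz":0,"tx":-30,"ty":-15,"tz":0,"grip":1},{"wx":0,"wy":0,"wz":0,"tx":-30,"ty":-15,"tz":0,"grip":1},{"wx":0,"wy":0,"wz":0,"tx":-30,"ty":-15,"tz":0,"grip":1},{"wx":0,"wy":0,"wz":0,"tx":-30,"ty":-15,"tz":0,"grip":1}]' && python3 -m inch '[{"wx":0,"wy":0,"wz":0,"tx":-30,"ty":-15,"tz":0,"grip":1},{"wx":0,"wy":0,"wz":0,"tx":-30,"ty":-15,"tz":0,"grip":1},{"wx":0,"wy":0,"wz":0,"tx":-30,"ty":-10,"tz":0,"grip":1},{"wx":0,"wy":0,"wz":3,"tx":-18,"ty":-2,"tz":0,"grip":1},{"wx":0,"wy":0,"wz":6.5,"tx":0,"ty":0,"tz":0,"grip":1},{"wx":0,"wy":0,"wz":6.5,"tx":0,"ty":0,"tz":0,"grip":1},{"wx":0,"wy":0,"wz":6.5,"tx":0,"ty":0,"tz":0,"grip":1},{"wx":0,"wy":0,"wz":6.5,"tx":0,"ty":0,"tz":0,"grip":1}]' && python3 -m inch '[{"wx":0,"wy":0,"wz":6.5,"tx":0,"ty":0,"tz":0,"grip":1},{"wx":0,"wy":0,"wz":6.5,"tx":0,"ty":0,"tz":0,"grip":1},{"wx":0,"wy":0,"wz":6.5,"tx":0,"ty":0,"tz":0,"grip":1},{"wx":0,"wy":0,"wz":5,"tx":0,"ty":0,"tz":0,"grip":1},{"wx":0,"wy":0,"wz":0,"tx":0,"ty":0,"tz":0,"grip":1}]'
python3 - <<'E'
from h import *
s=snap('wrist'); save(s,'w2'); t=r.state(); print(t['position'],t['tcp_rot'].round(3).tolist(),t['qpos'].round(2),t['clock'])
E
```

```text
clock: 0.87
position: [0.3954, 0.2923, 0.2313]
tcp_rot: [[-0.903, 0.43, -0.0], [0.43, 0.903, 0.0], [0.0, -0.0, -1.0]]
contact_force: [0.0, 0.9, 0.0]
gripper_width: 1.003
finger_force: 0.0
clock: 1.53
position: [0.4742, 0.209, 0.231]
tcp_rot: [[-0.576, 0.818, -0.001], [0.818, 0.576, -0.0], [0.0, -0.001, -1.0]]
contact_force: [-0.0, -0.7, 0.5]
gripper_width: 1.002
finger_force: 0.0
clock: 1.95
position: [0.474, 0.2093, 0.2311]
tcp_rot: [[-0.188, 0.982, -0.0], [0.982, 0.188, -0.0], [-0.0, -0.0, -1.0]]
contact_force: [-0.2, 0.6, -0.7]
gripper_width: 1.006
finger_force: 0.0
[0.47406606 0.20930404 0.23111718] [[-0.193, 0.981, -0.0], [0.981, 0.193, -0.0], [-0.0, -0.0, -1.0]] [ 0.2   0.2   1.61 -0.    1.33  0.01] 2.0
```

View pics/w2.png

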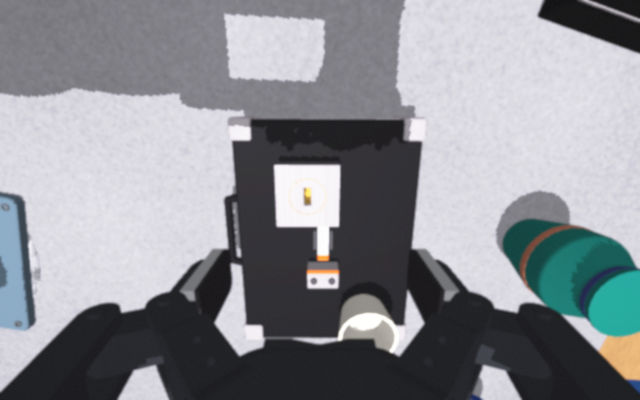

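The wrist view shows the lock plate at (307,195) with the keyway in its middle, the bolt at (322,240), the keeper at (323,275) and the cup at (367,325).

```bash
python3 - <<'E'
from h import *
s=dict(np.load('wrist.npz')); c=s['color']; hsv=cv2.cvtColor(c,cv2.COLOR_RGB2HSV)
m=np.zeros((400,640),np.uint8); m[155:227,265:350]=(hsv[155:227,265:350,2]>130)*255
m=cv2.morphologyEx(m,cv2.MORPH_CLOSE,np.ones((15,15)))
cn=max(cv2.findContours(m,0,2)[0],key=cv2.contourArea)[:,0]
w=np.array([ray(s,u,v,.084)[:2] for u,v in cn],np.float32); print('plate',cv2.minAreaRect(w*1000))
k=np.zeros((400,640),bool); k[180:212,296:320]=(hsv[180:212,296:320,1]>110)|(hsv[180:212,296:320,2]<120)
n,lab,st,cen=cv2.connectedComponentsWithStats(k.astype(np.uint8))
for i in range(1,n):
    if st[i,4]>20:
        vv,uu=np.nonzero(lab==i); w=np.array([ray(s,u,v,.084)[:2] for u,v in zip(uu,vv)],np.float32)*1000
        print('key',st[i],cv2.minAreaRect(w))
P=pts(s); print('plate z',np.median(P[175:185,285:330,2]))
# case side edges: dark extent
d=(abs(P[...,2]-.06)<.006)&(hsv[...,2]<80); d[:, :228]=0; d[:, 425:]=0
L=[];R=[]
for v in range(145,245):
    x=np.nonzero(d[v])[0]; L.append(ray(s,x.min(),v,.06)[:2]); R.append(ray(s,x.max(),v,.06)[:2])
for e in (L,R):
    f=cv2.fitLine(np.array(e,np.float32),cv2.DIST_HUBER,0,.001,.001).ravel(); print('edge ang',np.degrees(np.arctan2(f[1],f[0])),f[2:])
big=cv2.resize(c[165:230,270:345],None,fx=8,fy=8,interpolation=cv2.INTER_CUBIC); cv2.imwrite('pics/w2c.png',big[...,::-1])
E
```

```text
plate ((464.3855285644531, 197.8385009765625), (66.4000244140625, 65.11392974853516), 10.860661506652832)
key [305 189   5  14  68] ((464.30810546875, 198.2595672607422), (4.061947822570801, 13.68310260772705), 10.30789566040039)
plate z 0.08484527923140997
edge ang -79.90831 [0.38938275 0.17725502]
edge ang -79.427246 [0.58018684 0.21388593]
```

View pics/w2c.png

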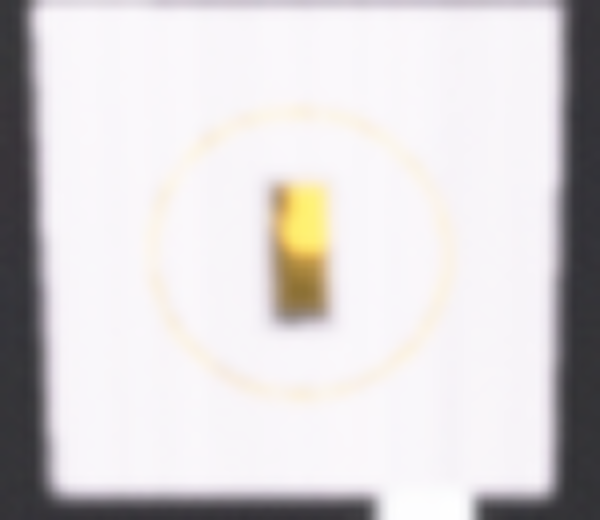

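The crop shows the slot centred at about (307,196) full-frame, with the ring concentric around it. The lock is at about (0.464, 0.198), yaw about 10.4°. Next I'll go over the stand.

```bash
python3 -m inch '[{"wx":0,"wy":0,"wz":0,"tx":-25,"ty":-5,"tz":0,"grip":1},{"wx":0,"wy":0,"wz":0,"tx":-32,"ty":-6,"tz":0,"grip":1},{"wx":0,"wy":0,"wz":0,"tx":-32,"ty":-6,"tz":0,"grip":1},{"wx":0,"wy":0,"wz":0,"tx":-32,"ty":-6,"tz":0,"grip":1},{"wx":0,"wy":0,"wz":0,"tx":-32,"ty":-6,"tz":0,"grip":1},{"wx":0,"wy":0,"wz":0,"tx":-32,"ty":-6,"tz":0,"grip":1},{"wx":0,"wy":0,"wz":0,"tx":-32,"ty":-6,"tz":0,"grip":1},{"wx":0,"wy":0,"wz":0,"tx":-32,"ty":-6,"tz":0,"grip":1}]' && python3 -m inch '[{"wx":0,"wy":0,"wz":0,"tx":-32,"ty":-6,"tz":0,"grip":1},{"wx":0,"wy":0,"wz":0,"tx":-32,"ty":-6,"tz":0,"grip":1},{"wx":0,"wy":0,"wz":0,"tx":-32,"ty":-6,"tz":0,"grip":1},{"wx":0,"wy":0,"wz":0,"tx":-32,"ty":-6,"tz":0,"grip":1},{"wx":0,"wy":0,"wz":0,"tx":-28,"ty":-9,"tz":0,"grip":1},{"wx":0,"wy":0,"wz":6,"tx":0,"ty":0,"tz":0,"grip":1},{"wx":0,"wy":0,"wz":6,"tx":0,"ty":0,"tz":0,"grip":1},{"wx":0,"wy":0,"wz":6,"tx":0,"ty":0,"tz":0,"grip":1}]' && python3 -m inch '[{"wx":0,"wy":0,"wz":0,"tx":0,"ty":0,"tz":0,"grip":1},{"wx":0,"wy":0,"wz":0,"tx":0,"ty":0,"tz":0,"grip":1}]' 
python3 - <<'E'
from h import *
s=snap('wrist'); save(s,'w3'); t=r.state(); print(t['position'],t['tcp_rot'].round(3).tolist(),t['qpos'].round(2),t['clock'])
hsv=cv2.cvtColor(s['color'],cv2.COLOR_RGB2HSV); H,S,V=[hsv[...,i].astype(int) for i in range(3)]; P=pts(s)
m=(H>22)&(H<35)&(S>140)&(V>110)&(P[...,2]>.06)&(P[...,2]<.1)
n,lab,st,cen=cv2.connectedComponentsWithStats(m.astype(np.uint8))
for i in range(1,n):
    if st[i,4]>15:
        p=P[lab==i]; print(st[i],cen[i],p.mean(0).round(4),p[:,2].max())
        top=p[p[:,2]>p[:,2].max()-.004]; print('top',cv2.minAreaRect((top[:,:2]*1000).astype(np.float32)),len(top))
E
```

```text
clock: 2.67
position: [0.4753, -0.0455, 0.2314]
tcp_rot: [[-0.195, 0.981, 0.0], [0.981, 0.195, -0.0], [-0.0, 0.0, -1.0]]
contact_force: [1.1, 0.8, -0.3]
gripper_width: 0.999
finger_force: 0.0
clock: 3.33
position: [0.4728, -0.2043, 0.231]
tcp_rot: [[0.125, 0.992, -0.0], [0.992, -0.125, 0.0], [0.0, -0.0, -1.0]]
contact_force: [0.3, -0.4, -0.1]
gripper_width: 1.001
finger_force: 0.0
clock: 3.5
position: [0.473, -0.2035, 0.2312]
tcp_rot: [[0.117, 0.993, -0.0], [0.993, -0.117, 0.0], [0.0, -0.0, -1.0]]
contact_force: [0.3, 0.3, 0.2]
gripper_width: 1.001
finger_force: 0.0
[ 0.47301949 -0.20337967  0.23125813] [[0.117, 0.993, -0.0], [0.993, -0.117, 0.0], [0.0, -0.0, -1.0]] [-0.62  0.2   1.62 -0.    1.33 -0.51] 3.55
[314 168   9  30 170] [318.29411765 182.65882353] [ 0.4729 -0.1989  0.0844] 0.08743201357037911
top ((473.0845642089844, -201.00643920898438), (5.98748254776001, 26.33536720275879), 3.1145379543304443) 149
```

View pics/w3.png

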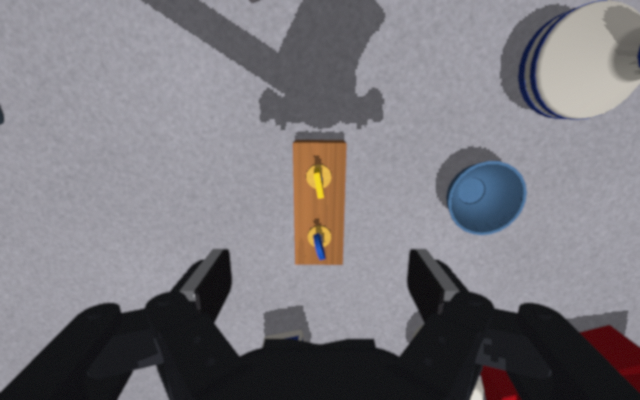

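The yellow grip is upright at (318,183), turned about 10° from the tool, with the blue key at (319,242). I'll align, descend and grip.

```bash
python3 -m inch '[{"wx":0,"wy":0,"wz":-5,"tx":0,"ty":0,"tz":10,"grip":1},{"wx":0,"wy":0,"wz":-4.8,"tx":1.4,"ty":0,"tz":25,"grip":1},{"wx":0,"wy":0,"wz":0,"tx":0,"ty":0,"tz":35,"grip":1},{"wx":0,"wy":0,"wz":0,"tx":0,"ty":0,"tz":35,"grip":0.8},{"wx":0,"wy":0,"wz":0,"tx":0,"ty":0,"tz":30,"grip":0.6},{"wx":0,"wy":0,"wz":0,"tx":0,"ty":0,"tz":25,"grip":0.5},{"wx":0,"wy":0,"wz":0,"tx":0,"ty":0,"tz":15,"grip":0.4},{"wx":0,"wy":0,"wz":0,"tx":0,"ty":0,"tz":5,"grip":0.4}]' 60 && python3 -m inch '[{"wx":0,"wy":0,"wz":0,"tx":0,"ty":0,"tz":0,"grip":0.4},{"wx":0,"wy":0,"wz":0,"tx":0,"ty":0,"tz":0,"grip":0.2},{"wx":0,"wy":0,"wz":0,"tx":0,"ty":0,"tz":0,"grip":0},{"wx":0,"wy":0,"wz":0,"tx":0,"ty":0,"tz":0,"grip":0},{"wx":0,"wy":0,"wz":0,"tx":0,"ty":0,"tz":0,"grip":0},{"wx":0,"wy":0,"wz":0,"tx":0,"ty":0,"tz":0,"grip":0},{"wx":0,"wy":0,"wz":0,"tx":0,"ty":0,"tz":0,"grip":0},{"wx":0,"wy":0,"wz":0,"tx":0,"ty":0,"tz":0,"grip":0}]' 60
python3 -c "
from h import *
s=snap('wrist'); save(s,'w4'); t=r.state(); print(t)"
```

```text
clock: 4.22
position: [0.4715, -0.2007, 0.0486]
tcp_rot: [[-0.053, 0.999, -0.004], [0.999, 0.053, 0.003], [0.003, -0.004, -1.0]]
contact_force: [-0.1, -0.0, -0.4]
gripper_width: 0.4
finger_force: 0.0
clock: 4.88
position: [0.4741, -0.2027, 0.0528]
tcp_rot: [[-0.049, 0.999, 0.003], [0.999, 0.049, -0.002], [-0.002, 0.003, -1.0]]
contact_force: [0.3, 1.0, 5.9]
gripper_width: 0.065
finger_force: 59.4
{'clock': 4.9333, 'qpos': array([-6.20726821e-01,  3.90080690e-01,  1.84159050e+00,  1.49517204e-04,
        9.06689731e-01, -6.70104795e-01]), 'qd': array([ 0.00100118,  0.00199269, -0.00176971, -0.00064034, -0.0003099 ,
       -0.0004584 ]), 'joint_efforts': array([-2.59123994e-01, -4.14808559e+01, -1.99124497e+01, -1.03355292e-01,
       -1.44898491e-01,  8.31331039e-03]), 'position': array([ 0.47415347, -0.20276273,  0.05281091]), 'tcp_rot': array([[-0.04926348,  0.99878218,  0.00269735],
       [ 0.99878398,  0.04926838, -0.00178389],
       [-0.00191461,  0.00260619, -0.99999477]]), 'contact_force': array([-0.94711367,  0.05340571,  6.69823414]), 'moment': array([0.08050964, 0.02589153, 0.01363426]), 'finger_force': 59.34980392456055, 'gripper_width': 0.06164860289841192}
```

View pics/w4.png

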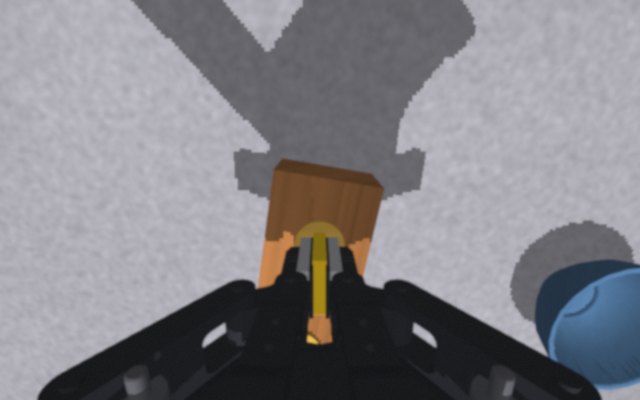

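The grip is held between the pads at about (319,275), and the collar is visible at (319,235). Now I'll find where the key sits in the hand.

```bash
python3 - <<'E'
from h import *
s=dict(np.load('wrist.npz')); hsv=cv2.cvtColor(s['color'],cv2.COLOR_RGB2HSV); H,S,V=[hsv[...,i].astype(int) for i in range(3)]; P=pts(s)
t=r.state(); R,p0=t['tcp_rot'],t['position']; print(s['cx'],s['cy'])
m=(H>20)&(H<36)&(S>140)&(V>80); m[:, :308]=0; m[:,332:]=0
for v in range(228,346,4):
    x=np.nonzero(m[v])[0]
    if len(x): 
        q=(P[v,x].mean(0)-p0)@R; print(v,x.min(),x.max(),V[v,x].mean().round(),(q*1000).round(1), ((ray(s,x.mean(),v,.085)-p0)@R*1000).round(1))
E
```

```text
319.03679414018364 198.8564068012423
228 310 329 138.0 [11.5  1.6  8.9] [ 28.1   1.3 -32.2]
232 309 326 136.0 [13.2  0.1 -0.7] [ 26.4   0.3 -32.2]
236 312 326 128.0 [12.8  0.5 -4.9] [ 24.6   0.5 -32.2]
240 313 325 121.0 [ 19.    0.5 -23.5] [ 22.9   0.5 -32.2]
244 313 325 122.0 [ 14.5   0.5 -17.9] [ 21.1   0.5 -32.2]
248 312 325 120.0 [ 14.3   0.3 -21.7] [ 19.3   0.3 -32.2]
252 312 326 120.0 [ 14.3   0.5 -25.7] [ 17.5   0.5 -32.2]
256 312 326 121.0 [ 14.1   0.5 -29.1] [ 15.7   0.5 -32.2]
260 312 326 136.0 [ 14.2   0.5 -32.9] [ 13.9   0.5 -32.2]
264 312 326 155.0 [ 12.5   0.5 -33. ] [ 12.1   0.5 -32.2]
268 313 325 157.0 [ 10.7   0.5 -33.2] [ 10.2   0.5 -32.2]
272 313 326 152.0 [  9.2   0.7 -33.8] [  8.3   0.7 -32.2]
276 313 326 152.0 [  7.4   0.7 -33.9] [  6.4   0.7 -32.2]
280 313 325 157.0 [  5.3   0.5 -33.4] [  4.5   0.5 -32.2]
284 313 325 156.0 [  3.4   0.5 -33.5] [  2.6   0.5 -32.2]
288 313 325 157.0 [  1.4   0.5 -33.4] [  0.7   0.5 -32.2]
292 313 325 156.0 [ -0.3   0.5 -33.7] [ -1.3   0.5 -32.2]
296 313 325 157.0 [ -2.3   0.5 -33.6] [ -3.3   0.5 -32.2]
300 313 325 157.0 [  1.6   0.5 -42. ] [ -5.3   0.5 -32.2]
304 313 325 156.0 [ -6.4   0.5 -33.3] [ -7.3   0.5 -32.2]
308 313 325 156.0 [ -8.3   0.5 -33.6] [ -9.3   0.5 -32.2]
312 313 325 157.0 [-10.3   0.5 -33.5] [-11.3   0.5 -32.2]
340 309 314 231.0 [-62.7  -4.1   8.9] [-26.2  -2.9 -32.1]
```

```bash
python3 -m inch '[{"wx":0,"wy":0,"wz":0,"tx":0,"ty":0,"tz":-3,"grip":0},{"wx":0,"wy":0,"wz":0,"tx":0,"ty":0,"tz":-8,"grip":0},{"wx":0,"wy":0,"wz":0,"tx":0,"ty":0,"tz":-20,"grip":0},{"wx":0,"wy":0,"wz":0,"tx":0,"ty":0,"tz":-25,"grip":0},{"wx":0,"wy":0,"wz":0,"tx":0,"ty":0,"tz":-25,"grip":0},{"wx":0,"wy":0,"wz":0,"tx":0,"ty":0,"tz":-25,"grip":0},{"wx":0,"wy":0,"wz":0,"tx":0,"ty":0,"tz":-20,"grip":0},{"wx":0,"wy":0,"wz":0,"tx":5,"ty":0,"tz":-4,"grip":0}]' && python3 -m inch '[{"wx":0,"wy":0,"wz":0,"tx":20,"ty":0,"tz":0,"grip":0},{"wx":0,"wy":0,"wz":0,"tx":30,"ty":1,"tz":0,"grip":0},{"wx":0,"wy":0,"wz":0,"tx":30,"ty":1,"tz":0,"grip":0},{"wx":0,"wy":0,"wz":0,"tx":30,"ty":1,"tz":0,"grip":0},{"wx":0,"wy":0,"wz":0,"tx":30,"ty":1,"tz":0,"grip":0},{"wx":0,"wy":0,"wz":0,"tx":30,"ty":1,"tz":0,"grip":0},{"wx":0,"wy":0,"wz":0,"tx":30,"ty":1,"tz":0,"grip":0},{"wx":0,"wy":0,"wz":0,"tx":30,"ty":1,"tz":0,"grip":0}]' && python3 -m inch '[{"wx":0,"wy":0,"wz":0,"tx":30,"ty":1,"tz":0,"grip":0},{"wx":0,"wy":0,"wz":0,"tx":30,"ty":1,"tz":0,"grip":0},{"wx":0,"wy":0,"wz":0,"tx":30,"ty":0.5,"tz":0,"grip":0},{"wx":0,"wy":0,"wz":0,"tx":30,"ty":0,"tz":0,"grip":0},{"wx":0,"wy":0,"wz":0,"tx":25,"ty":0,"tz":0,"grip":0},{"wx":0,"wy":0,"wz":-3.8,"tx":20,"ty":0,"tz":0,"grip":0},{"wx":0,"wy":0,"wz":-3.8,"tx":0,"ty":0,"tz":0,"grip":0},{"wx":0,"wy":0,"wz":0,"tx":0,"ty":0,"tz":0,"grip":0}]' 
cat >> h.py <<'E'
def goto(x,y,z,yaw):
    t=r.state(); R=t['tcp_rot']; d=(np.array([x,y,z])-t['position'])@R*1000
    print('pos',t['position'].round(5),'yaw',np.degrees(np.arctan2(R[1,1],R[0,1])).round(2),'tilt',R[:,2].round(4),'F',t['contact_force'].round(1),'M',t['moment'].round(3),'t',t['clock'],'ff',t['finger_force'])
    print('need t',d.round(2),'wz',-(yaw-np.degrees(np.arctan2(R[1,1],R[0,1]))).round(2), 'q6',t['qpos'][5].round(2))
E
python3 - <<'E'
from h import *
goto(.464,.197,.125,10.4)
E
```

```text
clock: 5.6
position: [0.4746, -0.1988, 0.1856]
tcp_rot: [[-0.049, 0.999, 0.006], [0.999, 0.049, -0.004], [-0.005, 0.006, -1.0]]
contact_force: [0.8, 0.2, -1.6]
gripper_width: 0.061
finger_force: 58.6
clock: 6.27
position: [0.4674, 0.0347, 0.1807]
tcp_rot: [[-0.049, 0.999, -0.001], [0.999, 0.049, 0.0], [0.0, -0.001, -1.0]]
contact_force: [0.6, -0.1, -0.7]
gripper_width: 0.063
finger_force: 58.6
clock: 6.93
position: [0.4617, 0.1992, 0.1805]
tcp_rot: [[-0.186, 0.983, -0.002], [0.983, 0.186, -0.0], [0.0, -0.002, -1.0]]
contact_force: [-0.2, -0.4, -1.0]
gripper_width: 0.058
finger_force: 58.5
pos [0.4617  0.19919 0.1805 ] yaw 10.7 tilt [-1.7e-03 -3.0e-04 -1.0e+00] F [-0.2 -0.4 -1. ] M [ 0.015 -0.041  0.032] t 6.9333 ff 58.53987202048302
need t [-2.59  1.95 55.49] wz 0.3 q6 -0.0
```

```bash
python3 -m inch '[{"wx":0,"wy":0,"wz":0.3,"tx":-2.6,"ty":2,"tz":5,"grip":0},{"wx":0,"wy":0,"wz":0,"tx":0,"ty":0,"tz":20,"grip":0},{"wx":0,"wy":0,"wz":0,"tx":0,"ty":0,"tz":20,"grip":0},{"wx":0,"wy":0,"wz":0,"tx":0,"ty":0,"tz":10,"grip":0},{"wx":0,"wy":0,"wz":0,"tx":0,"ty":0,"tz":3,"grip":0},{"wx":0,"wy":0,"wz":0,"tx":0,"ty":0,"tz":0,"grip":0},{"wx":0,"wy":0,"wz":0,"tx":0,"ty":0,"tz":0,"grip":0},{"wx":0,"wy":0,"wz":0,"tx":0,"ty":0,"tz":0,"grip":0}]' 
python3 - <<'E'
from h import *
goto(.464,.197,.118,10.4)
out=[]
for n,(u,v) in (('side',(228,140)),('scene',(365,118))):
    s=snap(n); out.append(cv2.resize(s['color'][v-30:v+45,u-45:u+45],None,fx=4.4,fy=4.4,interpolation=cv2.INTER_CUBIC))
cv2.imwrite('pics/pre.png',np.hstack(out)[...,::-1])
E
```

```text
clock: 7.6
position: [0.4662, 0.1956, 0.1243]
tcp_rot: [[-0.175, 0.985, 0.002], [0.985, 0.175, 0.0], [-0.0, 0.002, -1.0]]
contact_force: [1.5, 0.2, -1.6]
gripper_width: 0.057
finger_force: 58.6
pos [0.46624 0.19562 0.12428] yaw 10.07 tilt [ 1.8e-03  3.0e-04 -1.0e+00] F [ 1.5  0.2 -1.6] M [-0.008 -0.053  0.003] t 7.6 ff 58.59618499875069
need t [ 1.75 -1.97  6.28] wz -0.33 q6 0.0
```

View pics/pre.png

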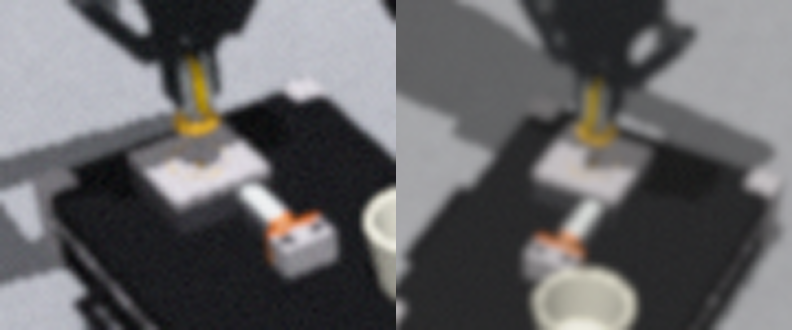

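Both crops show the key upright above the keyway in the plate. I'll correct the last 2 mm and let the arm settle.

```bash
python3 -m inch '[{"wx":0,"wy":0,"wz":-0.3,"tx":1.7,"ty":-2,"tz":3,"grip":0},{"wx":0,"wy":0,"wz":0,"tx":0,"ty":0,"tz":0,"grip":0},{"wx":0,"wy":0,"wz":0,"tx":0,"ty":0,"tz":0,"grip":0},{"wx":0,"wy":0,"wz":0,"tx":0,"ty":0,"tz":0,"grip":0},{"wx":0,"wy":0,"wz":0,"tx":0,"ty":0,"tz":0,"grip":0},{"wx":0,"wy":0,"wz":0,"tx":0,"ty":0,"tz":0,"grip":0}]' 
python3 - <<'E'
from h import *
goto(.464,.197,.110,10.4)
E
```

```text
clock: 8.2
position: [0.4632, 0.1971, 0.1204]
tcp_rot: [[-0.181, 0.984, 0.0], [0.984, 0.181, 0.0], [0.0, 0.0, -1.0]]
contact_force: [0.0, 0.8, -0.3]
gripper_width: 0.058
finger_force: 58.6
pos [0.46315 0.19707 0.12038] yaw 10.42 tilt [ 1.e-04  0.e+00 -1.e+00] F [ 0.   0.8 -0.3] M [ 0.003  0.036 -0.017] t 8.2 ff 58.59401062130928
need t [-0.22  0.82 10.38] wz 0.02 q6 -0.0
```

```bash
python3 -m inch '[{"wx":0,"wy":0,"wz":0,"tx":-0.2,"ty":0.8,"tz":2,"grip":0},{"wx":0,"wy":0,"wz":0,"tx":0,"ty":0,"tz":2,"grip":0},{"wx":0,"wy":0,"wz":0,"tx":0,"ty":0,"tz":1,"grip":0},{"wx":0,"wy":0,"wz":0,"tx":0,"ty":0,"tz":1,"grip":0},{"wx":0,"wy":0,"wz":0,"tx":0,"ty":0,"tz":0.5,"grip":0},{"wx":0,"wy":0,"wz":0,"tx":0,"ty":0,"tz":0.5,"grip":0},{"wx":0,"wy":0,"wz":0,"tx":0,"ty":0,"tz":0,"grip":0},{"wx":0,"wy":0,"wz":0,"tx":0,"ty":0,"tz":0,"grip":0}]' 
python3 - <<'E'
from h import *
goto(.464,.197,.108,10.4)
E
```

```text
clock: 8.87
position: [0.464, 0.197, 0.1133]
tcp_rot: [[-0.181, 0.984, 0.0], [0.984, 0.181, -0.0], [-0.0, 0.0, -1.0]]
contact_force: [-0.4, -0.3, -0.3]
gripper_width: 0.062
finger_force: 58.6
pos [0.46396 0.19697 0.11332] yaw 10.42 tilt [ 0. -0. -1.] F [-0.4 -0.3 -0.3] M [ 0.007  0.026 -0.   ] t 8.8667 ff 58.59592840075493
need t [0.02 0.04 5.32] wz 0.02 q6 -0.0
```

```bash
python3 -m inch '[{"wx":0,"wy":0,"wz":0,"tx":0,"ty":0,"tz":1,"grip":0},{"wx":0,"wy":0,"wz":0,"tx":0,"ty":0,"tz":1,"grip":0},{"wx":0,"wy":0,"wz":0,"tx":0,"ty":0,"tz":1,"grip":0},{"wx":0,"wy":0,"wz":0,"tx":0,"ty":0,"tz":1,"grip":0},{"wx":0,"wy":0,"wz":0,"tx":0,"ty":0,"tz":0,"grip":0},{"wx":0,"wy":0,"wz":0,"tx":0,"ty":0,"tz":0,"grip":0}]' 
python3 - <<'E'
from h import *
goto(.464,.197,.0968,10.4)
E
```

```text
clock: 9.37
position: [0.4639, 0.1969, 0.1092]
tcp_rot: [[-0.181, 0.984, -0.0], [0.984, 0.181, -0.0], [-0.0, -0.0, -1.0]]
contact_force: [-0.5, 0.1, -1.2]
gripper_width: 0.057
finger_force: 58.6
pos [0.46386 0.19695 0.10919] yaw 10.41 tilt [-2.e-04 -1.e-04 -1.e+00] F [-0.5  0.1 -1.2] M [-0.016 -0.054  0.009] t 9.3667 ff 58.59377324581146
need t [ 0.03  0.15 12.39] wz 0.01 q6 -0.0
```

```bash
python3 -m inch '[{"wx":0,"wy":0,"wz":0,"tx":0,"ty":0.1,"tz":1.5,"grip":0},{"wx":0,"wy":0,"wz":0,"tx":0,"ty":0,"tz":1.5,"grip":0},{"wx":0,"wy":0,"wz":0,"tx":0,"ty":0,"tz":1.5,"grip":0},{"wx":0,"wy":0,"wz":0,"tx":0,"ty":0,"tz":1.5,"grip":0},{"wx":0,"wy":0,"wz":0,"tx":0,"ty":0,"tz":1.5,"grip":0},{"wx":0,"wy":0,"wz":0,"tx":0,"ty":0,"tz":1.5,"grip":0},{"wx":0,"wy":0,"wz":0,"tx":0,"ty":0,"tz":0.5,"grip":0},{"wx":0,"wy":0,"wz":0,"tx":0,"ty":0,"tz":0,"grip":0}]' 
python3 - <<'E'
from h import *
goto(.464,.197,.0968,10.4)
E
```

```text
clock: 10.03
position: [0.4639, 0.1969, 0.0996]
tcp_rot: [[-0.181, 0.984, -0.0], [0.984, 0.181, -0.0], [-0.0, -0.0, -1.0]]
contact_force: [0.2, -1.2, -1.1]
gripper_width: 0.06
finger_force: 58.6
pos [0.46388 0.19694 0.09959] yaw 10.42 tilt [-4.e-04 -2.e-04 -1.e+00] F [ 0.2 -1.2 -1.1] M [-0.074  0.026  0.019] t 10.0333 ff 58.585540652275085
need t [0.04 0.13 2.79] wz 0.02 q6 -0.0
```

```bash
python3 -m inch '[{"wx":0,"wy":0,"wz":0,"tx":0,"ty":0,"tz":1,"grip":0},{"wx":0,"wy":0,"wz":0,"tx":0,"ty":0,"tz":0.8,"grip":0},{"wx":0,"wy":0,"wz":0,"tx":0,"ty":0,"tz":0.5,"grip":0},{"wx":0,"wy":0,"wz":0,"tx":0,"ty":0,"tz":0.4,"grip":0},{"wx":0,"wy":0,"wz":0,"tx":0,"ty":0,"tz":0,"grip":0},{"wx":0,"wy":0,"wz":0,"tx":0,"ty":0,"tz":0,"grip":0}]' 
python3 - <<'E'
from h import *
goto(.464,.197,.0968,10.4)
E
```

```text
clock: 10.53
position: [0.464, 0.197, 0.0971]
tcp_rot: [[-0.181, 0.984, -0.0], [0.984, 0.181, -0.0], [-0.0, -0.0, -1.0]]
contact_force: [-0.1, -0.1, -0.9]
gripper_width: 0.062
finger_force: 58.6
pos [0.46402 0.19697 0.09709] yaw 10.42 tilt [-0. -0. -1.] F [-0.1 -0.1 -0.9] M [-0.097 -0.027  0.001] t 10.5333 ff 58.58537033200264
need t [ 0.03 -0.02  0.29] wz 0.02 q6 -0.0
```

```bash
for i in 1; do python3 -m inch '[{"wx":0,"wy":0,"wz":0,"tx":0,"ty":0,"tz":0.5,"grip":0},{"wx":0,"wy":0,"wz":0,"tx":0,"ty":0,"tz":0,"grip":0},{"wx":0,"wy":0,"wz":0,"tx":0,"ty":0,"tz":0,"grip":0}]'; python3 -m inch '[{"wx":0,"wy":0,"wz":0,"tx":0,"ty":0,"tz":0.5,"grip":0},{"wx":0,"wy":0,"wz":0,"tx":0,"ty":0,"tz":0,"grip":0},{"wx":0,"wy":0,"wz":0,"tx":0,"ty":0,"tz":0,"grip":0}]'; done
python3 - <<'E'
from h import *
goto(.464,.197,.0968,10.4)
E
```

```text
clock: 10.78
position: [0.4641, 0.197, 0.0968]
tcp_rot: [[-0.181, 0.984, 0.0], [0.984, 0.181, -0.0], [-0.0, 0.0, -1.0]]
contact_force: [0.1, -1.0, 2.7]
gripper_width: 0.061
finger_force: 59.0
clock: 11.03
position: [0.4641, 0.197, 0.0968]
tcp_rot: [[-0.181, 0.984, 0.0], [0.984, 0.181, -0.0], [-0.0, 0.0, -1.0]]
contact_force: [-2.0, -1.0, 6.7]
gripper_width: 0.062
finger_force: 59.9
pos [0.46411 0.19701 0.09676] yaw 10.42 tilt [ 5.e-04 -0.e+00 -1.e+00] F [-2.  -1.   6.7] M [-0.208  0.353  0.003] t 11.0333 ff 59.85016509890556
need t [ 0.01 -0.11 -0.04] wz 0.02 q6 -0.0
```

```bash
python3 -m inch '[{"wx":0,"wy":0,"wz":2,"tx":0,"ty":0,"tz":-0.4,"grip":0},{"wx":0,"wy":0,"wz":3,"tx":0,"ty":0,"tz":0,"grip":0},{"wx":0,"wy":0,"wz":3,"tx":0,"ty":0,"tz":0,"grip":0},{"wx":0,"wy":0,"wz":3,"tx":0,"ty":0,"tz":0,"grip":0},{"wx":0,"wy":0,"wz":3,"tx":0,"ty":0,"tz":0,"grip":0},{"wx":0,"wy":0,"wz":2,"tx":0,"ty":0,"tz":0,"grip":0},{"wx":0,"wy":0,"wz":0,"tx":0,"ty":0,"tz":0,"grip":0},{"wx":0,"wy":0,"wz":0,"tx":0,"ty":0,"tz":0,"grip":0}]'
python3 -c "
from h import *
goto(.464,.197,.0968,10.4)"
python3 -m inch '[{"wx":0,"wy":0,"wz":2,"tx":0,"ty":0,"tz":0,"grip":0},{"wx":0,"wy":0,"wz":3,"tx":0,"ty":0,"tz":0,"grip":0},{"wx":0,"wy":0,"wz":3,"tx":0,"ty":0,"tz":0,"grip":0},{"wx":0,"wy":0,"wz":3,"tx":0,"ty":0,"tz":0,"grip":0},{"wx":0,"wy":0,"wz":3,"tx":0,"ty":0,"tz":0,"grip":0},{"wx":0,"wy":0,"wz":2,"tx":0,"ty":0,"tz":0,"grip":0},{"wx":0,"wy":0,"wz":0,"tx":0,"ty":0,"tz":0,"grip":0},{"wx":0,"wy":0,"wz":0,"tx":0,"ty":0,"tz":0,"grip":0}]'
python3 -c "
from h import *
goto(.464,.197,.0968,10.4)"
```

```text
clock: 11.7
position: [0.4641, 0.1969, 0.0968]
tcp_rot: [[0.096, 0.995, 0.0], [0.995, -0.096, -0.0], [-0.0, 0.0, -1.0]]
contact_force: [-1.5, -1.1, 4.0]
gripper_width: 0.06
finger_force: 59.4
pos [0.46415 0.19695 0.09681] yaw -5.51 tilt [ 4.e-04 -1.e-04 -1.e+00] F [-1.5 -1.1  4. ] M [-0.301  0.232  0.025] t 11.7 ff 59.36300441622734
need t [ 0.04 -0.15  0.01] wz -15.91 q6 0.28
clock: 12.37
position: [0.4643, 0.1969, 0.0968]
tcp_rot: [[0.366, 0.931, 0.001], [0.931, -0.366, -0.0], [0.0, 0.001, -1.0]]
contact_force: [0.0, -1.8, 5.1]
gripper_width: 0.062
finger_force: 59.5
pos [0.4643  0.19693 0.0968 ] yaw -21.48 tilt [ 6.e-04 -1.e-04 -1.e+00] F [ 0.  -1.8  5.1] M [-0.334  0.093 -0.013] t 12.3667 ff 59.497630298137665
need t [-0.05 -0.3  -0.  ] wz -31.88 q6 0.55
```

```bash
python3 -m inch '[{"wx":0,"wy":0,"wz":2,"tx":0,"ty":0,"tz":0,"grip":0},{"wx":0,"wy":0,"wz":2,"tx":0,"ty":0,"tz":0,"grip":0},{"wx":0,"wy":0,"wz":2,"tx":0,"ty":0,"tz":0,"grip":0},{"wx":0,"wy":0,"wz":2,"tx":0,"ty":0,"tz":0,"grip":0},{"wx":0,"wy":0,"wz":0,"tx":0,"ty":0,"tz":0,"grip":0},{"wx":0,"wy":0,"wz":0,"tx":0,"ty":0,"tz":0,"grip":0}]' >/dev/null
python3 -c "
from h import *
goto(.464,.197,.0968,10.4)"
python3 -m inch '[{"wx":0,"wy":0,"wz":2,"tx":0,"ty":0,"tz":0,"grip":0},{"wx":0,"wy":0,"wz":2,"tx":0,"ty":0,"tz":0,"grip":0},{"wx":0,"wy":0,"wz":0,"tx":0,"ty":0,"tz":0,"grip":0},{"wx":0,"wy":0,"wz":0,"tx":0,"ty":0,"tz":0,"grip":0}]' >/dev/null
python3 -c "
from h import *
goto(.464,.197,.0968,10.4)"
python3 -m inch '[{"wx":0,"wy":0,"wz":0,"tx":0,"ty":0,"tz":0,"grip":0}]' >/dev/null
python3 -c "
from h import *
goto(.464,.197,.0968,10.4)"
```

```text
pos [0.46436 0.19692 0.09678] yaw -29.46 tilt [ 7.e-04 -1.e-04 -1.e+00] F [-1.  -1.9  6.2] M [-0.352  0.067  0.014] t 12.8667 ff 59.5641852915287
need t [-0.11 -0.35 -0.02] wz -39.86 q6 0.69
pos [0.46443 0.19692 0.0968 ] yaw -33.46 tilt [ 8.e-04 -1.e-04 -1.e+00] F [-0.6 -2.5  6.1] M [-0.389  0.088 -0.027] t 13.2 ff 59.55051675438881
need t [-0.17 -0.4  -0.  ] wz -43.86 q6 0.76
pos [0.46439 0.1969  0.09678] yaw -33.45 tilt [ 8.e-04 -1.e-04 -1.e+00] F [-0.5 -2.2  5.4] M [-0.377  0.093 -0.013] t 13.2833 ff 59.55161511898041
need t [-0.13 -0.38 -0.02] wz -43.85 q6 0.76
```

```bash
cat >> h.py <<'E'
def m():
    t=r.state(); R=t['tcp_rot']; print('turn',(10.42-np.degrees(np.arctan2(R[1,1],R[0,1]))).round(2),'Mz',t['moment'][2].round(3),'j6',t['joint_efforts'][5].round(3),'F',t['contact_force'].round(1),'z',t['position'][2].round(4),'t',t['clock'])
E
M='from h import *
m()'
python3 -c "$M"
python3 -m inch '[{"wx":0,"wy":0,"wz":2,"tx":0,"ty":0,"tz":-0.3,"grip":0},{"wx":0,"wy":0,"wz":0,"tx":0,"ty":0,"tz":0,"grip":0},{"wx":0,"wy":0,"wz":0,"tx":0,"ty":0,"tz":0,"grip":0}]' >/dev/null; python3 -c "$M"
python3 -m inch '[{"wx":0,"wy":0,"wz":2,"tx":0,"ty":0,"tz":0,"grip":0},{"wx":0,"wy":0,"wz":0,"tx":0,"ty":0,"tz":0,"grip":0},{"wx":0,"wy":0,"wz":0,"tx":0,"ty":0,"tz":0,"grip":0}]' >/dev/null; python3 -c "$M"
python3 - <<'E'
from h import *
a=dict(np.load('side.npz')); b=snap('side'); u,v=245,165
cv2.imwrite('pics/bolt.png',np.hstack([cv2.resize(x['color'][v-25:v+25,u-25:u+25],None,fx=7,fy=7,interpolation=cv2.INTER_CUBIC) for x in (a,b)])[...,::-1])
E
```

```text
turn 43.87 Mz -0.013 j6 0.012 F [-0.5 -2.2  5.4] z 0.0968 t 13.2833
turn 45.88 Mz 0.06 j6 0.116 F [ 0.8 -1.1  2.1] z 0.0968 t 13.5333
turn 47.89 Mz 0.08 j6 0.12 F [ 1.6 -2.1  1.6] z 0.0968 t 13.7833
```

View pics/bolt.png

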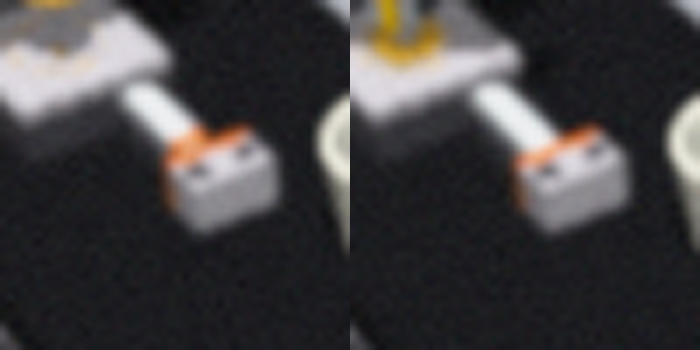

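Left (before), the orange tip is short of the keeper at (205,140). Right (now), the bolt has come out and is at or close to the keeper at (555,145). I'll continue in fine steps.

```bash
M='from h import *
m()'
python3 -m inch '[{"wx":0,"wy":0,"wz":1,"tx":0,"ty":0,"tz":0,"grip":0},{"wx":0,"wy":0,"wz":0,"tx":0,"ty":0,"tz":0,"grip":0},{"wx":0,"wy":0,"wz":0,"tx":0,"ty":0,"tz":0,"grip":0}]' >/dev/null; python3 -c "$M"
python3 -m inch '[{"wx":0,"wy":0,"wz":0,"tx":0,"ty":0,"tz":0,"grip":0}]' >/dev/null; python3 -c "$M"
python3 -m inch '[{"wx":0,"wy":0,"wz":1,"tx":0,"ty":0,"tz":0,"grip":0},{"wx":0,"wy":0,"wz":0,"tx":0,"ty":0,"tz":0,"grip":0},{"wx":0,"wy":0,"wz":0,"tx":0,"ty":0,"tz":0,"grip":0}]' >/dev/null; python3 -c "$M"
python3 -m inch '[{"wx":0,"wy":0,"wz":0,"tx":0,"ty":0,"tz":0,"grip":0}]' >/dev/null; python3 -c "$M"
```

```text
turn 48.98 Mz 0.021 j6 0.091 F [ 2.2 -2.   0.9] z 0.0968 t 14.0833
turn 48.98 Mz 0.004 j6 0.049 F [ 2.6 -3.3  0.4] z 0.0968 t 14.1667
turn 50.01 Mz 0.019 j6 0.098 F [ 2.7 -2.7 -0.1] z 0.0968 t 14.4167
turn 50.0 Mz 0.091 j6 0.052 F [ 2.1 -3.3 -0.2] z 0.0968 t 14.5
```

```bash
M='from h import *
m()'
python3 -m inch '[{"wx":0,"wy":0,"wz":1,"tx":0,"ty":0,"tz":0.2,"grip":0},{"wx":0,"wy":0,"wz":1,"tx":0,"ty":0,"tz":0,"grip":0},{"wx":0,"wy":0,"wz":0,"tx":0,"ty":0,"tz":0,"grip":0},{"wx":0,"wy":0,"wz":0,"tx":0,"ty":0,"tz":0,"grip":0}]' >/dev/null; python3 -c "$M"
python3 -m inch '[{"wx":0,"wy":0,"wz":1,"tx":0,"ty":0,"tz":0,"grip":0},{"wx":0,"wy":0,"wz":0.5,"tx":0,"ty":0,"tz":0,"grip":0},{"wx":0,"wy":0,"wz":0,"tx":0,"ty":0,"tz":0,"grip":0}]' >/dev/null; python3 -c "$M"
python3 -m inch '[{"wx":0,"wy":0,"wz":1,"tx":0,"ty":0,"tz":0,"grip":0},{"wx":0,"wy":0,"wz":0,"tx":0,"ty":0,"tz":0,"grip":0},{"wx":0,"wy":0,"wz":0,"tx":0,"ty":0,"tz":0,"grip":0}]' >/dev/null; python3 -c "$M"
```

```text
turn 52.01 Mz 0.065 j6 0.162 F [ 2.6 -3.8  3.4] z 0.0968 t 14.8333
turn 53.54 Mz 0.177 j6 0.322 F [ 2.5 -3.3  3.8] z 0.0968 t 15.0833
turn 54.51 Mz 0.224 j6 0.25 F [ 3.5 -4.1  5.1] z 0.0968 t 15.3333
```

```bash
M='from h import *
m()'
H='hold'
for i in 1 2 3 4 5; do python3 -m inch '[{"wx":0,"wy":0,"wz":0,"tx":0,"ty":0,"tz":0,"grip":0},{"wx":0,"wy":0,"wz":0,"tx":0,"ty":0,"tz":0,"grip":0}]' >/dev/null; python3 -c "$M"; done
```

```text
turn 54.5 Mz 0.184 j6 0.201 F [ 2.2 -4.7  4.6] z 0.0968 t 15.5
turn 54.51 Mz 0.18 j6 0.201 F [ 2.9 -3.9  5.2] z 0.0968 t 15.6667
turn 54.51 Mz 0.261 j6 0.201 F [ 2.8 -4.   4.9] z 0.0968 t 15.8333
turn 54.51 Mz 0.249 j6 0.201 F [ 3.6 -4.5  5. ] z 0.0968 t 16.0
turn 54.51 Mz 0.195 j6 0.201 F [ 3.4 -4.   4.5] z 0.0968 t 16.1667
```

```bash
M='from h import *
m()'
python3 -m inch '[{"wx":0,"wy":0,"wz":0.4,"tx":0,"ty":0,"tz":-0.1,"grip":0},{"wx":0,"wy":0,"wz":0,"tx":0,"ty":0,"tz":0,"grip":0},{"wx":0,"wy":0,"wz":0,"tx":0,"ty":0,"tz":0,"grip":0},{"wx":0,"wy":0,"wz":0,"tx":0,"ty":0,"tz":0,"grip":0}]' >/dev/null; python3 -c "$M"
for i in 1 2 3; do python3 -m inch '[{"wx":0,"wy":0,"wz":0,"tx":0,"ty":0,"tz":0,"grip":0},{"wx":0,"wy":0,"wz":0,"tx":0,"ty":0,"tz":0,"grip":0}]' >/dev/null; python3 -c "$M"; done
```

```text
turn 54.9 Mz 0.219 j6 0.252 F [ 3.  -4.7  4.1] z 0.0968 t 16.5
turn 54.9 Mz 0.233 j6 0.251 F [ 3.2 -4.6  3.6] z 0.0968 t 16.6667
turn 54.9 Mz 0.261 j6 0.251 F [ 3.3 -4.3  4.2] z 0.0968 t 16.8333
turn 54.9 Mz 0.206 j6 0.251 F [ 3.2 -4.8  5.5] z 0.0968 t 17.0
```

```bash
M='from h import *
m()'
python3 -m inch '[{"wx":0,"wy":0,"wz":-2,"tx":0,"ty":0,"tz":0,"grip":0},{"wx":0,"wy":0,"wz":-3,"tx":0,"ty":0,"tz":0,"grip":0},{"wx":0,"wy":0,"wz":-4,"tx":0,"ty":0,"tz":0,"grip":0},{"wx":0,"wy":0,"wz":-4,"tx":0,"ty":0,"tz":0,"grip":0},{"wx":0,"wy":0,"wz":-4,"tx":0,"ty":0,"tz":0,"grip":0},{"wx":0,"wy":0,"wz":-4,"tx":0,"ty":0,"tz":0,"grip":0},{"wx":0,"wy":0,"wz":-4,"tx":0,"ty":0,"tz":0,"grip":0},{"wx":0,"wy":0,"wz":-4,"tx":0,"ty":0,"tz":0,"grip":0}]' >/dev/null; python3 -c "$M"
python3 -m inch '[{"wx":0,"wy":0,"wz":-4,"tx":0,"ty":0,"tz":0,"grip":0},{"wx":0,"wy":0,"wz":-4,"tx":0,"ty":0,"tz":0,"grip":0},{"wx":0,"wy":0,"wz":-4,"tx":0,"ty":0,"tz":0,"grip":0},{"wx":0,"wy":0,"wz":-4,"tx":0,"ty":0,"tz":0,"grip":0},{"wx":0,"wy":0,"wz":-4,"tx":0,"ty":0,"tz":0,"grip":0},{"wx":0,"wy":0,"wz":-3,"tx":0,"ty":0,"tz":0,"grip":0},{"wx":0,"wy":0,"wz":-2,"tx":0,"ty":0,"tz":0,"grip":0},{"wx":0,"wy":0,"wz":-0.9,"tx":0,"ty":0,"tz":0,"grip":0}]' >/dev/null; python3 -c "$M"
python3 -m inch '[{"wx":0,"wy":0,"wz":0,"tx":0,"ty":0,"tz":0,"grip":0},{"wx":0,"wy":0,"wz":0,"tx":0,"ty":0,"tz":0,"grip":0},{"wx":0,"wy":0,"wz":0,"tx":0,"ty":0,"tz":0,"grip":0}]' >/dev/null; python3 -c "$M"
python3 -m inch '[{"wx":0,"wy":0,"wz":-1.5,"tx":0,"ty":0,"tz":0,"grip":0},{"wx":0,"wy":0,"wz":-1.5,"tx":0,"ty":0,"tz":0,"grip":0},{"wx":0,"wy":0,"wz":0,"tx":0,"ty":0,"tz":0,"grip":0},{"wx":0,"wy":0,"wz":0,"tx":0,"ty":0,"tz":0,"grip":0}]' >/dev/null; python3 -c "$M;goto(.464,.197,.0968,10.4)"
```

```text
turn 25.75 Mz -0.025 j6 1.053 F [ 1.3 -3.2  5.8] z 0.0968 t 17.6667
turn -0.05 Mz -0.065 j6 -0.119 F [ 2.  -3.2  6. ] z 0.0968 t 18.3333
turn 0.06 Mz -0.009 j6 0.009 F [ 2.1 -3.5  5.8] z 0.0968 t 18.5833
turn -2.95 Mz -0.015 j6 -0.038 F [ 3.4 -3.6  4.7] z 0.0968 t 18.9167
pos [0.46396 0.19709 0.09681] yaw 13.37 tilt [-1.e-04  3.e-04 -1.e+00] F [ 3.4 -3.6  4.7] M [-0.642 -0.341 -0.015] t 18.9167 ff 59.61556524038315
need t [-0.1   0.02  0.01] wz 2.97 q6 -0.05
```

```bash
M='from h import *
m()'
for i in 1; do
python3 -m inch '[{"wx":0,"wy":0,"wz":-1.5,"tx":0,"ty":0,"tz":-0.2,"grip":0},{"wx":0,"wy":0,"wz":0,"tx":0,"ty":0,"tz":0,"grip":0},{"wx":0,"wy":0,"wz":0,"tx":0,"ty":0,"tz":0,"grip":0}]' >/dev/null; python3 -c "$M"
python3 -m inch '[{"wx":0,"wy":0,"wz":-1.5,"tx":0,"ty":0,"tz":0,"grip":0},{"wx":0,"wy":0,"wz":0,"tx":0,"ty":0,"tz":0,"grip":0},{"wx":0,"wy":0,"wz":0,"tx":0,"ty":0,"tz":0,"grip":0}]' >/dev/null; python3 -c "$M"; done
```

```text
turn -4.43 Mz 0.036 j6 -0.075 F [ 2.4 -3.6  2.5] z 0.0968 t 19.1667
turn -5.92 Mz -0.047 j6 -0.073 F [ 2.2 -2.8  2.3] z 0.0968 t 19.4167
```

```bash
M='from h import *
m()'
python3 -m inch '[{"wx":0,"wy":0,"wz":-1,"tx":0,"ty":0,"tz":0,"grip":0},{"wx":0,"wy":0,"wz":0,"tx":0,"ty":0,"tz":0,"grip":0},{"wx":0,"wy":0,"wz":0,"tx":0,"ty":0,"tz":0,"grip":0},{"wx":0,"wy":0,"wz":0,"tx":0,"ty":0,"tz":0,"grip":0}]' >/dev/null; python3 -c "$M"
python3 -m inch '[{"wx":0,"wy":0,"wz":-1,"tx":0,"ty":0,"tz":0,"grip":0},{"wx":0,"wy":0,"wz":0,"tx":0,"ty":0,"tz":0,"grip":0},{"wx":0,"wy":0,"wz":0,"tx":0,"ty":0,"tz":0,"grip":0},{"wx":0,"wy":0,"wz":0,"tx":0,"ty":0,"tz":0,"grip":0}]' >/dev/null; python3 -c "$M"
```

```text
turn -6.98 Mz -0.02 j6 -0.028 F [ 1.6 -1.9  2.7] z 0.0968 t 19.75
turn -7.99 Mz -0.048 j6 -0.074 F [ 2.2 -2.9  0.8] z 0.0968 t 20.0833
```

```bash
M='from h import *
m()'
python3 -m inch '[{"wx":0,"wy":0,"wz":-1,"tx":0,"ty":0,"tz":0,"grip":0},{"wx":0,"wy":0,"wz":0,"tx":0,"ty":0,"tz":0,"grip":0},{"wx":0,"wy":0,"wz":0,"tx":0,"ty":0,"tz":0,"grip":0},{"wx":0,"wy":0,"wz":0,"tx":0,"ty":0,"tz":0,"grip":0}]' >/dev/null; python3 -c "$M"
python3 -m inch '[{"wx":0,"wy":0,"wz":-1,"tx":0,"ty":0,"tz":0,"grip":0},{"wx":0,"wy":0,"wz":0,"tx":0,"ty":0,"tz":0,"grip":0},{"wx":0,"wy":0,"wz":0,"tx":0,"ty":0,"tz":0,"grip":0},{"wx":0,"wy":0,"wz":0,"tx":0,"ty":0,"tz":0,"grip":0}]' >/dev/null; python3 -c "$M"
```

```text
turn -8.99 Mz -0.058 j6 -0.127 F [ 1.8 -2.9  0.5] z 0.0968 t 20.4167
turn -9.99 Mz -0.185 j6 -0.195 F [ 2.3 -1.8 -0.2] z 0.0968 t 20.75
```

The solid stop shows at about -9°, so the plug is back at zero. I'll return the key to the entry angle and draw it out.

```bash
M='from h import *
m()'
python3 -m inch '[{"wx":0,"wy":0,"wz":2,"tx":0,"ty":0,"tz":0,"grip":0},{"wx":0,"wy":0,"wz":3,"tx":0,"ty":0,"tz":0,"grip":0},{"wx":0,"wy":0,"wz":3,"tx":0,"ty":0,"tz":0,"grip":0},{"wx":0,"wy":0,"wz":2,"tx":0,"ty":0,"tz":0,"grip":0},{"wx":0,"wy":0,"wz":0,"tx":0,"ty":0,"tz":0,"grip":0},{"wx":0,"wy":0,"wz":0,"tx":0,"ty":0,"tz":0,"grip":0}]' >/dev/null; python3 -c "$M"
python3 -m inch '[{"wx":0,"wy":0,"wz":0,"tx":0,"ty":0,"tz":-1,"grip":0},{"wx":0,"wy":0,"wz":0,"tx":0,"ty":0,"tz":-1.5,"grip":0},{"wx":0,"wy":0,"wz":0,"tx":0,"ty":0,"tz":-1.5,"grip":0},{"wx":0,"wy":0,"wz":0,"tx":0,"ty":0,"tz":0,"grip":0},{"wx":0,"wy":0,"wz":0,"tx":0,"ty":0,"tz":0,"grip":0}]' >/dev/null; python3 -c "$M;goto(.464,.197,.12,10.42)"
python3 -m inch '[{"wx":0,"wy":0,"wz":0,"tx":0,"ty":0,"tz":-2,"grip":0},{"wx":0,"wy":0,"wz":0,"tx":0,"ty":0,"tz":-3,"grip":0},{"wx":0,"wy":0,"wz":0,"tx":0,"ty":0,"tz":0,"grip":0},{"wx":0,"wy":0,"wz":0,"tx":0,"ty":0,"tz":0,"grip":0}]' >/dev/null; python3 -c "$M;goto(.464,.197,.12,10.42)"
```

```text
turn -0.08 Mz 0.024 j6 0.107 F [-0.1 -2.1  1.8] z 0.0968 t 21.25
turn -0.01 Mz 0.027 j6 0.004 F [-0.3 -1.4  0.3] z 0.1009 t 21.6667
pos [0.46372 0.19701 0.10089] yaw 10.43 tilt [-6.e-04 -0.e+00 -1.e+00] F [-0.3 -1.4  0.3] M [-0.363  0.211  0.027] t 21.6667 ff 58.77015843987465
need t [ -0.06   0.27 -19.11] wz 0.01 q6 -0.0
turn 0.01 Mz 0.012 j6 -0.001 F [-0.3  0.1  1.3] z 0.1064 t 22.0
pos [0.46446 0.19738 0.1064 ] yaw 10.41 tilt [ 1.1e-03  8.0e-04 -1.0e+00] F [-0.3  0.1  1.3] M [ 0.02  -0.048  0.012] t 22.0 ff 58.793805688619614
need t [ -0.28  -0.5  -13.6 ] wz -0.01 q6 -0.0
```

```bash
python3 -m inch '[{"wx":0,"wy":0,"wz":0,"tx":0,"ty":0,"tz":-4,"grip":0},{"wx":0,"wy":0,"wz":0,"tx":0,"ty":0,"tz":-8,"grip":0},{"wx":0,"wy":0,"wz":0,"tx":0,"ty":0,"tz":-15,"grip":0},{"wx":0,"wy":0,"wz":0,"tx":0,"ty":0,"tz":-20,"grip":0},{"wx":0,"wy":0,"wz":0,"tx":0,"ty":0,"tz":-20,"grip":0},{"wx":0,"wy":0,"wz":0,"tx":-5,"ty":-1,"tz":-7,"grip":0},{"wx":0,"wy":0,"wz":0,"tx":-20,"ty":-3,"tz":0,"grip":0},{"wx":0,"wy":0,"wz":0,"tx":-30,"ty":-5,"tz":0,"grip":0}]' >/dev/null
python3 -m inch '[{"wx":0,"wy":0,"wz":0,"tx":-30,"ty":-5,"tz":0,"grip":0},{"wx":0,"wy":0,"wz":0,"tx":-30,"ty":-5,"tz":0,"grip":0},{"wx":0,"wy":0,"wz":0,"tx":-30,"ty":-5,"tz":0,"grip":0},{"wx":0,"wy":0,"wz":0,"tx":-30,"ty":-5,"tz":0,"grip":0},{"wx":0,"wy":0,"wz":0,"tx":-30,"ty":-5,"tz":0,"grip":0},{"wx":0,"wy":0,"wz":0,"tx":-30,"ty":-5,"tz":0,"grip":0},{"wx":0,"wy":0,"wz":0,"tx":-30,"ty":-5,"tz":0,"grip":0},{"wx":0,"wy":0,"wz":0,"tx":-30,"ty":-5,"tz":0,"grip":0}]' >/dev/null
python3 -m inch '[{"wx":0,"wy":0,"wz":0,"tx":-30,"ty":-5,"tz":0,"grip":0},{"wx":0,"wy":0,"wz":0,"tx":-30,"ty":-5,"tz":0,"grip":0},{"wx":0,"wy":0,"wz":0,"tx":-25,"ty":-3.5,"tz":0,"grip":0},{"wx":0,"wy":0,"wz":3.6,"tx":-15,"ty":0,"tz":0,"grip":0},{"wx":0,"wy":0,"wz":4,"tx":0,"ty":0,"tz":0,"grip":0},{"wx":0,"wy":0,"wz":0,"tx":0,"ty":0,"tz":15,"grip":0},{"wx":0,"wy":0,"wz":0,"tx":0,"ty":0,"tz":25,"grip":0},{"wx":0,"wy":0,"wz":0,"tx":0,"ty":0,"tz":25,"grip":0}]' >/dev/null
python3 -m inch '[{"wx":0,"wy":0,"wz":0,"tx":0,"ty":0,"tz":15,"grip":0},{"wx":0,"wy":0,"wz":0,"tx":0,"ty":0,"tz":0,"grip":0},{"wx":0,"wy":0,"wz":0,"tx":0,"ty":0,"tz":0,"grip":0},{"wx":0,"wy":0,"wz":0,"tx":0,"ty":0,"tz":0,"grip":0},{"wx":0,"wy":0,"wz":0,"tx":0,"ty":0,"tz":0,"grip":0},{"wx":0,"wy":0,"wz":0,"tx":0,"ty":0,"tz":0,"grip":0}]' >/dev/null
python3 -c "
from h import *
goto(.47415,-.20276,.0528,2.82)"
```

```text
pos [ 0.47477 -0.20335  0.10126] yaw 2.82 tilt [ 0.0022 -0.0016 -1.    ] F [ 0.2  0.6 -0.6] M [ 0.031  0.027 -0.031] t 24.5 ff 58.72693374752998
need t [ 0.7  -0.69 48.46] wz 0.0 q6 -0.67
```

```bash
python3 -m inch '[{"wx":0,"wy":0,"wz":0,"tx":0.4,"ty":-0.3,"tz":10,"grip":0},{"wx":0,"wy":0,"wz":0,"tx":0,"ty":0,"tz":10,"grip":0},{"wx":0,"wy":0,"wz":0,"tx":0,"ty":0,"tz":3,"grip":0},{"wx":0,"wy":0,"wz":0,"tx":0,"ty":0,"tz":0,"grip":0},{"wx":0,"wy":0,"wz":0,"tx":0,"ty":0,"tz":0,"grip":0},{"wx":0,"wy":0,"wz":0,"tx":0,"ty":0,"tz":0,"grip":0},{"wx":0,"wy":0,"wz":0,"tx":0,"ty":0,"tz":0,"grip":0},{"wx":0,"wy":0,"wz":0,"tx":0,"ty":0,"tz":0,"grip":0}]' >/dev/null
python3 -c "
from h import *
goto(.47415,-.20276,.0528,2.82)"
```

```text
pos [ 0.47384 -0.20256  0.07716] yaw 2.81 tilt [ 4.e-04 -4.e-04 -1.e+00] F [-0.3 -0.  -1.1] M [ 0.018  0.033 -0.021] t 25.1667 ff 58.71818706393242
need t [-0.2   0.29 24.36] wz -0.01 q6 -0.67
```

```bash
python3 -m inch '[{"wx":0,"wy":0,"wz":0,"tx":-0.1,"ty":0.2,"tz":3,"grip":0},{"wx":0,"wy":0,"wz":0,"tx":0,"ty":0,"tz":3,"grip":0},{"wx":0,"wy":0,"wz":0,"tx":0,"ty":0,"tz":3,"grip":0},{"wx":0,"wy":0,"wz":0,"tx":0,"ty":0,"tz":2,"grip":0},{"wx":0,"wy":0,"wz":0,"tx":0,"ty":0,"tz":0,"grip":0},{"wx":0,"wy":0,"wz":0,"tx":0,"ty":0,"tz":0,"grip":0}]' >/dev/null
python3 -c "
from h import *
goto(.47415,-.20276,.0528,2.82)"
python3 -m inch '[{"wx":0,"wy":0,"wz":0,"tx":0,"ty":0,"tz":3,"grip":0},{"wx":0,"wy":0,"wz":0,"tx":0,"ty":0,"tz":3,"grip":0},{"wx":0,"wy":0,"wz":0,"tx":0,"ty":0,"tz":3,"grip":0},{"wx":0,"wy":0,"wz":0,"tx":0,"ty":0,"tz":2,"grip":0},{"wx":0,"wy":0,"wz":0,"tx":0,"ty":0,"tz":0,"grip":0},{"wx":0,"wy":0,"wz":0,"tx":0,"ty":0,"tz":0,"grip":0}]' >/dev/null
python3 -c "
from h import *
goto(.47415,-.20276,.0528,2.82)"
```

```text
pos [ 0.47369 -0.20239  0.06564] yaw 2.82 tilt [-5.e-04  4.e-04 -1.e+00] F [ 0.8 -0.6 -1. ] M [0.008 0.054 0.007] t 25.6667 ff 58.71931314468384
need t [-0.4   0.45 12.84] wz -0.0 q6 -0.67
pos [ 0.47372 -0.20241  0.05467] yaw 2.82 tilt [-4.e-04  3.e-04 -1.e+00] F [ 0.4 -0.4 -0.3] M [-0.065  0.01  -0.027] t 26.1667 ff 58.7184539437294
need t [-0.37  0.41  1.86] wz -0.0 q6 -0.67
```

```bash
python3 -m inch '[{"wx":0,"wy":0,"wz":0,"tx":-0.2,"ty":0.2,"tz":1,"grip":0},{"wx":0,"wy":0,"wz":0,"tx":0,"ty":0,"tz":0.8,"grip":0},{"wx":0,"wy":0,"wz":0,"tx":0,"ty":0,"tz":0.2,"grip":0},{"wx":0,"wy":0,"wz":0,"tx":0,"ty":0,"tz":0,"grip":0},{"wx":0,"wy":0,"wz":0,"tx":0,"ty":0,"tz":0,"grip":0}]'
python3 -m inch '[{"wx":0,"wy":0,"wz":0,"tx":0,"ty":0,"tz":0,"grip":0.1},{"wx":0,"wy":0,"wz":0,"tx":0,"ty":0,"tz":0,"grip":0.2},{"wx":0,"wy":0,"wz":0,"tx":0,"ty":0,"tz":0,"grip":0.3},{"wx":0,"wy":0,"wz":0,"tx":0,"ty":0,"tz":0,"grip":0.4},{"wx":0,"wy":0,"wz":0,"tx":0,"ty":0,"tz":0,"grip":0.5},{"wx":0,"wy":0,"wz":0,"tx":0,"ty":0,"tz":0,"grip":0.5},{"wx":0,"wy":0,"wz":0,"tx":0,"ty":0,"tz":0,"grip":0.5},{"wx":0,"wy":0,"wz":0,"tx":0,"ty":0,"tz":0,"grip":0.5}]'
```

```text
clock: 26.58
position: [0.4741, -0.2027, 0.053]
tcp_rot: [[-0.049, 0.999, 0.0], [0.999, 0.049, -0.0], [-0.0, 0.0, -1.0]]
contact_force: [-0.7, -0.4, -0.1]
gripper_width: 0.058
finger_force: 58.7
clock: 27.25
position: [0.4741, -0.2027, 0.0529]
tcp_rot: [[-0.049, 0.999, -0.0], [0.999, 0.049, -0.0], [-0.0, -0.0, -1.0]]
contact_force: [0.2, 0.3, -0.0]
gripper_width: 0.499
finger_force: 0.0
```

Released. I'll rise clear and check.

```bash
python3 -m inch '[{"wx":0,"wy":0,"wz":0,"tx":0,"ty":0,"tz":-10,"grip":0.6},{"wx":0,"wy":0,"wz":0,"tx":0,"ty":0,"tz":-20,"grip":0.8},{"wx":0,"wy":0,"wz":0,"tx":0,"ty":0,"tz":-30,"grip":1},{"wx":0,"wy":0,"wz":0,"tx":0,"ty":0,"tz":-35,"grip":1},{"wx":0,"wy":0,"wz":0,"tx":0,"ty":0,"tz":-35,"grip":1},{"wx":0,"wy":0,"wz":0,"tx":0,"ty":0,"tz":-35,"grip":1},{"wx":0,"wy":0,"wz":0,"tx":0,"ty":0,"tz":-15,"grip":1},{"wx":0,"wy":0,"wz":0,"tx":0,"ty":0,"tz":0,"grip":1}]'
python3 -m inch '[{"wx":0,"wy":0,"wz":0,"tx":0,"ty":0,"tz":0,"grip":1},{"wx":0,"wy":0,"wz":0,"tx":0,"ty":0,"tz":0,"grip":1},{"wx":0,"wy":0,"wz":0,"tx":0,"ty":0,"tz":0,"grip":1}]' >/dev/null
python3 - <<'E'
from h import *
s=snap('wrist'); w=s['color'][90:330,170:470]; q=snap('side')['color']
cv2.imwrite('pics/end.png',np.hstack([cv2.resize(w,(400,320)),cv2.resize(q[120:320,180:430],(400,320))])[...,::-1])
hsv=cv2.cvtColor(s['color'],cv2.COLOR_RGB2HSV); H,S,V=[hsv[...,i].astype(int) for i in range(3)]; P=pts(s)
m=(H>22)&(H<35)&(S>140)&(V>110)&(P[...,2]>.06)&(P[...,2]<.1); p=P[m]; top=p[p[:,2]>p[:,2].max()-.004]
print(p[:,2].max(),cv2.minAreaRect((top[:,:2]*1000).astype(np.float32)),r.state()['clock'])
E
```

```text
clock: 27.92
position: [0.4761, -0.204, 0.2385]
tcp_rot: [[-0.049, 0.999, 0.008], [0.999, 0.049, -0.006], [-0.006, 0.008, -1.0]]
contact_force: [-0.3, 0.5, 0.8]
gripper_width: 1.001
finger_force: 0.0
0.08775440267964668 ((474.6923522949219, -201.13421630859375), (5.03895378112793, 26.22806167602539), 2.7753727436065674) 28.2667
```

View pics/end.png

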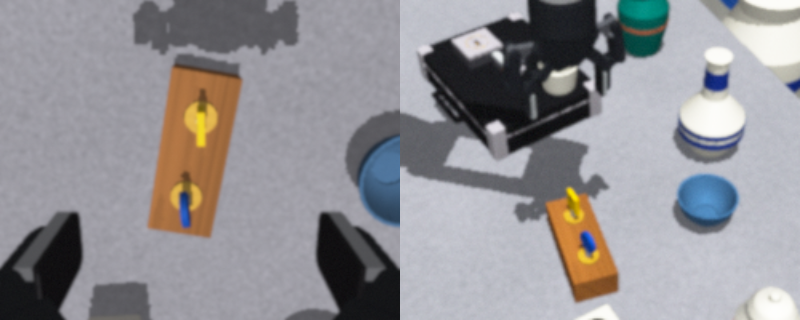

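The yellow key stands upright in its own hole (left panel, 202,120), with its top height unchanged. The blue key and the porcelain are undisturbed, and the gripper is clear.

```bash
python3 -c "
from workcell import r
print(r.finish_job())"
```

```text
the job is handed in; nothing more can be done
None
```

The job is handed in: the bolt was pressed against the keeper with the yellow key (about 12 N by my estimate from the wrist moment) and held for over a second, then the key was turned back, drawn out and stood in its own hole, at about 28 s of the 72 s allowed.

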